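Park the index plunger and bring the magnet sled up to its buffer

ROBOT

A 6-joint arm with a two-finger parallel gripper is mounted at the origin on a cart in front of the work surface, level with it; the furniture and walls round the work are solid. World frame = base frame: x ahead of the robot, y to its left, z up, the work surface at z = 0. Lengths are in mm, angles in rad, forces in N, time in s.
With the tool pointing down it reaches from about 350 to 975 mm from the base axis. Payload 7.1 kg.
Tool frame: the origin (TCP) lies at the very end of the fingers, on their centre line; the grasp point (between the pads) lies 19 mm behind it; x points along the fingers, y is the direction in which the jaws open and shut, and the axes are right-handed (so a half turn about x gives the same grasp; the last joint's range is limited). The gripper opens to 88 mm and grips with 3 to 60 N. Pads are 20 mm wide; open, the fingers measure 115 mm over their backs; the gripper's body (75 mm by 178 mm) begins 61 mm behind the grasp point.
Start: joints at [1.293, 0.423, 1.63, -0, 1.089, -0.019], TCP at [159.919, 604.177, 189.675] pointing down, gripper open.
Joint ranges: [-3, 3], [-0.9, 2.11], [0.09, 2.58], [-1.31, 4.45], [0.11, 2.69], [-2.54, 2.54]. Speed limits (rad/s): [2.39, 2.39, 3.01, 3.14, 3.14, 3.14].

INTERFACE

Orientations are given as a rotation vector (axis times angle).
In Python, from workcell import ctrl gives the robot as it stands. The module is installed in compiled form; this text tells all that it offers.
- The arm moves only by the tool carry_out, never from a script. Its argument "commands" is a list of rows, each a list of 6 numbers: the shift along the tool's x, y, z in m, then the turn, a rotation vector about the tool's x, y, z in degrees. In form: [[tx, ty, tz, rx, ry, rz], ...]. A call has 1 to 8 rows; each row shifts and turns the pose as measured when the row begins, along the tool's axes as they then stand; what a row does not reach is not made up. A row lasts 1/8 s, in which the tool goes at most 62.5 mm and 10.7 degrees, less where a joint would pass 70% of its speed; a pose out of reach is approached as far as the arm can. A call with a gripper value outside its range is refused whole. "grip" is the closure, from 0 (fully open) to 1 (shut), set as the call begins (left out, the last holds). The fingers move at their own pace and stop on an object; the grip force is fixed at half the most. Time passes only in rows, so rows that do not move let the fingers close. It gives the time, the measured TCP pose, the force and the opening at its end, in the units of the state.
- ctrl.get_obs(): the state, without advancing time (a new reading comes with each control period).
- ctrl.get_image(name): name is "scene" or "top"; returns a dict with "pixels" (480x640x3 uint8, blue, green, red), "intrinsics" (3x3 intrinsics, pixels), "rvec" (rotation vector, rad) and "tvec" (3), from world to camera coordinates, as OpenCV has them. Camera axes: x right, y down, z forward; pixel columns grow to the right and rows downward; lengths in mm; the calibration is good to about 2 mm. A picture is of the moment at which its call begins. There is no depth.
- ctrl.close_job(): hands the job in, once; it reports no verdict.
The state is a dict: "t": time; "qpos": joint angles; "qvel": joint speeds; "joint_torque": joint torques, N m; "ee_pos": TCP position; "orientation": TCP orientation; "ft_force": force on the tool from outside, world axes, zero at the start; "moment": the same for the moment, N m; "width": finger opening in mm.
Only numpy, scipy, OpenCV 4.12 (cv2) and the standard library are available. Lean on these libraries where they do the work, as an engineer would, in place of code of your own. Each camera call takes 0.05 s, during which the arm holds its last target. There are 200 camera calls.

TASK

Free the magnet sled: pull the red T-handle of the index plunger up against its spring, twist it clockwise (seen from above) until its cross pin drops into the rest notch of the brass ring, and let go, so that it stays up by itself. Then slide the sled gently along its rods, by the black post, until its nose rests against the rubber buffer, and let go. Do not force the plunger or ram the sled, and leave the loose things round the fixture where they lie.

Things in the scene. Friction and masses are not known exactly. Their poses are not given: they have to be found in the camera images.
- fixture: Aluminium fixture screwed to the table: base plate 150 x 260 x 8 mm, from x -80 to +70 and y -100 to +160 mm of the origin, which lies on the table. z up, y along the two guide rods, from the plunger towards the buffer. A blue bracket (44 mm wide in y, top at z 47 mm) at x -78 to -12, y -82 to -38 mm carries the plunger. Shifted and turned at each start.
- handle (a point): Centre of the plunger's red T-handle, on the vertical plunger axis: a bar 40 mm long, 12 mm wide, 20 mm tall on an 8 mm stem. When down, this point is 85 mm and the bar's underside 75 mm above the table. At plunger_twist 0 the bar's length lies along the fixture's y. The steel cross pin (30 mm long, 4 mm square, 32 mm below this point) is parallel to the bar.
- plunger: The whole plunger (T-handle, stem, cross pin, locking pin); origin on its axis, at the height of the table when it is down. Axes as the fixture's when it is down and at twist 0.
- plunger_lift (a joint): Lift, m: 0 = down, the locking pin 6 mm deep in the sled's hole. A spring pulls it down with 3 N at 0, 7.5 N at 0.015. The cross pin leaves its deep slot and clears the tops of sleeve and ring at 0.013; a solid end stop ends the pull at 0.016. In the rest notch it stands at about 0.0095 to 0.010; on top of the ring beside the notch at about 0.0125 (not parked).
- plunger_twist (a joint): Twist, rad: 0 = as found, positive = clockwise from above. The notch's middle lies somewhere from 0.96 to 1.42; within about 0.08 of it the spring drops the pin in, if the hand lets it slide down. From 0.3 up to the notch, and 0.4 beyond it, the pin can lie on top of sleeve or ring. Once in, twisting on only presses it on the wall.
- sled: Grey sled plate 110 x 130 x 10 mm on the guide rods, top 30 mm above the table; carries a red and green bar magnet 81 mm long along y, top at 44 mm, 31 mm to the +x side of the post's axis. Slides along the fixture's y with 2 N of friction, about 0.5 kg; origin under its middle at table height, axes as the fixture's.
- sled_slide (a joint): Travel of the sled along the fixture's +y, m; 0 at the start, where the plunger locks it; it meets the buffer somewhere between 0.052 and 0.082.
- push_post (a point): Point on the axis of the black upright post on the sled, 52 mm above the table and 15 mm below the post's top; post diameter 14 mm, its foot at 30 mm. Move the sled by it.
- sled_nose (a point): Middle of the sled's front end face (towards the fixture's +y), 25 mm above the table.
- buffer: Dark steel block clamped across the guide rods with a black rubber pad 90 mm wide and 6 mm high on the side to the sled; set differently along the rods each time, does not move in use. Axes as the fixture's.
- buffer_face (a point): Middle of the rubber pad's face towards the sled, 25 mm above the table.
- compass: Loose round black pocket compass, 48 mm across, 12 mm high, on the table at the robot's side of the fixture. Origin in the middle of its underside. Leave it.
- level: Loose small aluminium spirit level 14 x 80 x 14 mm, on the table behind the fixture. Origin in the middle of its underside. Leave it.
- weight: Loose slotted brass weight, 32 mm across, 14 mm high, on the table behind the fixture. Origin in the middle of its underside. Leave it.
- plunger_axis (a point): Point on the plunger axis at the bracket's top, 47 mm above the table. Round it, within 18.5 mm, stand the slotted steel sleeve and the brass rest ring (tops 64 mm above the table, two steel shoulders 70 mm). The brass ring is set differently each time, unreported; its notch is 3 mm deep and 6 mm wide with upright walls. A shoulder blocks anticlockwise twist.

How it is judged:
By the outcome, as a careful person would: the job done as asked, in the order asked, and still so for the second after the job is handed in, with the robot touching nothing.
It also fails if it takes over 64 s, if anything falls off the work surface, if the arm or the gripper's body presses on something with over 40 N, if the wrist force passes 120 N, or if a joint passes its speed limit or range.

## Working session

There is one attempt and no reset: what is moved stays moved. The work goes in short steps, Python scripts to look and compute and a tool call to move; the robot and the scene stay as the last step left them, time stands still between calls to the robot, and variables do not carry over. Pictures are saved under pics/ and viewed, about 8 in all and at most 12, crops included, and the job is handed in when it is done.

Besides the shell and the picture viewer there is one more tool, called after "Request:" in YAML: its name, and indented under it one key for each argument. carry_out: Moves the arm, as the interface text tells. Its arguments: {"type":"object","properties":{"commands":{"type":"array"},"grip":{"type":"number"}},"required":["commands"]}

```bash
mkdir -p pics; cat > h.py <<'E'
import numpy as np, cv2
from workcell import ctrl
from scipy.spatial.transform import Rotation as R
def cam(n):
    d=ctrl.get_image(n); return d
def ray(d,u,v,z):
    K=np.array(d['intrinsics']);Rm=cv2.Rodrigues(np.array(d['rvec'],float))[0];t=np.array(d['tvec'],float).ravel()
    c=-Rm.T@t; r=Rm.T@np.linalg.solve(K,[u,v,1.]); return c+r*(z-c[2])/r[2]
def proj(d,p):
    return cv2.projectPoints(np.array(p,float).reshape(-1,1,3),np.array(d['rvec'],float),np.array(d['tvec'],float),np.array(d['intrinsics']),None)[0].reshape(-1,2)
E
python3 - <<'E'
from h import *
for n in("top","scene"):
    d=cam(n);cv2.imwrite(f"pics/{n}0.png",d['pixels'])
    Rm=cv2.Rodrigues(np.array(d['rvec'],float))[0];print(n,-Rm.T@np.array(d['tvec']).ravel(),d['intrinsics'][0])
o=ctrl.get_obs();print(o);print(R.from_rotvec(o['orientation']).as_matrix())
E
```

```text
top [466.73693284  27.81567528 945.471818  ] [510.52754258   0.         323.99556402]
scene [ 220.57545813 -585.02119878  571.90346353] [524.39194834   0.         321.75568533]
{'t': 0.1, 'qpos': array([ 1.29301237e+00,  4.23787807e-01,  1.63055661e+00,  1.58342640e-05,
        1.08858842e+00, -1.90063278e-02]), 'qvel': array([-0.0020607 , -0.00218753,  0.0001074 , -0.00013439, -0.00088131,
       -0.00078053]), 'joint_torque': array([ 2.54634388e-04, -5.45613635e+01, -2.74320692e+01,  6.45731762e-02,
        1.87641126e-02, -4.20210529e-05]), 'ee_pos': array([159.7700272 , 603.70130522, 188.98723315]), 'orientation': array([ 0.20211089,  1.56144501, -0.20419447]), 'ft_force': array([-0.12793362,  0.02807221, -0.12228154]), 'moment': array([-0.03257151,  0.02021779,  0.03131644]), 'width': 87.9193946780865}
[[-3.81002462e-04  2.55905924e-01  9.66701615e-01]
 [-1.28495904e-03  9.66700762e-01 -2.55906204e-01]
 [-9.99999102e-01 -1.33967287e-03 -3.94867406e-05]]
```

View pics/top0.png

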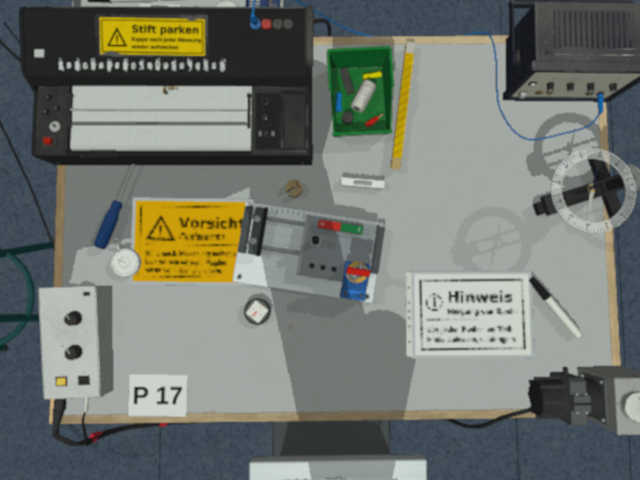

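View pics/scene0.png

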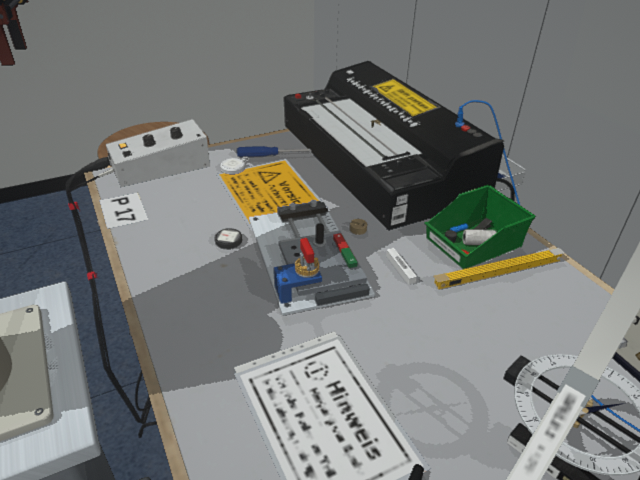

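The top view shows the fixture at about (310,255): red handle near (357,270), post near (316,240), buffer near (250,230). The scene view shows the handle at (308,250) and the post at (319,232). Next I measure these with colour masks and take a closer crop.

```bash
python3 - <<'E'
from h import *
T=cam("top");S=cam("scene")
def red(d,box):
    x0,y0,x1,y1=box
    im=cv2.resize(d['pixels'][y0:y1,x0:x1],None,fx=4,fy=4,interpolation=cv2.INTER_CUBIC)
    h=cv2.cvtColor(im,cv2.COLOR_BGR2HSV)
    m=(((h[...,0]<8)|(h[...,0]>172))&(h[...,1]>150)&(h[...,2]>70)).astype(np.uint8)
    cs=[c for c in cv2.findContours(m,0,2)[0] if cv2.contourArea(c)>60]
    for c in cs:
        q=(cv2.boxPoints(cv2.minAreaRect(c))+.5)/4-.5+[x0,y0]
        M=cv2.moments(c);yield (np.array([M['m10'],M['m01']])/M['m00']+.5)/4-.5+[x0,y0],q,cv2.contourArea(c)/16
for c,q,a in red(T,(295,210,385,305)):
    print('top',c.round(1),a,q.round(1).tolist())
    for z in(95,85,44): print(z,ray(T,*c,z).round(1),[ray(T,*p,z)[:2].round(1).tolist() for p in q])
for c,q,a in red(S,(280,220,370,300)): print('scene',c.round(1),a,q.round(1).tolist())
a=cv2.resize(T['pixels'][195:310,230:390],None,fx=5,fy=5,interpolation=cv2.INTER_CUBIC);cv2.imwrite('pics/c1.png',a)
a=cv2.resize(S['pixels'][195:315,245:385],None,fx=5,fy=5,interpolation=cv2.INTER_CUBIC);cv2.imwrite('pics/c2.png',a)
E
```

```text
top [357.8 271.4] 137.3125 [[345.8, 273.1], [346.9, 266.1], [370.2, 269.8], [369.1, 276.8]]
95 [487.3 -34.3  95. ] [[484.7, -14.4], [496.2, -16.4], [489.6, -55.0], [478.1, -53.0]]
85 [487.5 -35.1  85. ] [[484.9, -14.9], [496.6, -16.9], [489.9, -56.0], [478.2, -53.9]]
44 [488.5 -38.1  44. ] [[485.8, -16.9], [498.0, -19.1], [491.0, -60.0], [478.8, -57.8]]
top [329.3 224.9] 152.71875 [[317.8, 227.4], [319.0, 219.4], [340.4, 222.6], [339.2, 230.6]]
95 [565.6  12.1  95. ] [[561.7, 31.5], [575.1, 29.3], [569.3, -6.5], [555.9, -4.4]]
85 [566.8  11.9  85. ] [[562.8, 31.5], [576.3, 29.4], [570.5, -6.9], [557.0, -4.7]]
44 [571.6  11.1  44. ] [[567.3, 31.7], [581.5, 29.4], [575.5, -8.6], [561.3, -6.3]]
scene [306.8 250.1] 212.90625 [[297.2, 240.1], [306.8, 236.2], [316.5, 260.1], [306.9, 264.0]]
scene [340.3 241.8] 110.84375 [[331.7, 235.8], [339.9, 231.4], [348.1, 246.7], [339.9, 251.1]]
```

View pics/c1.png

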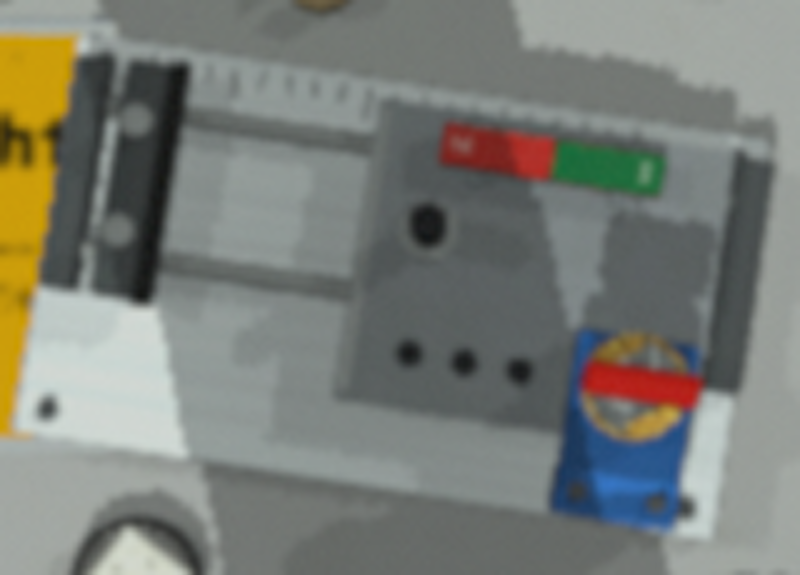

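View pics/c2.png

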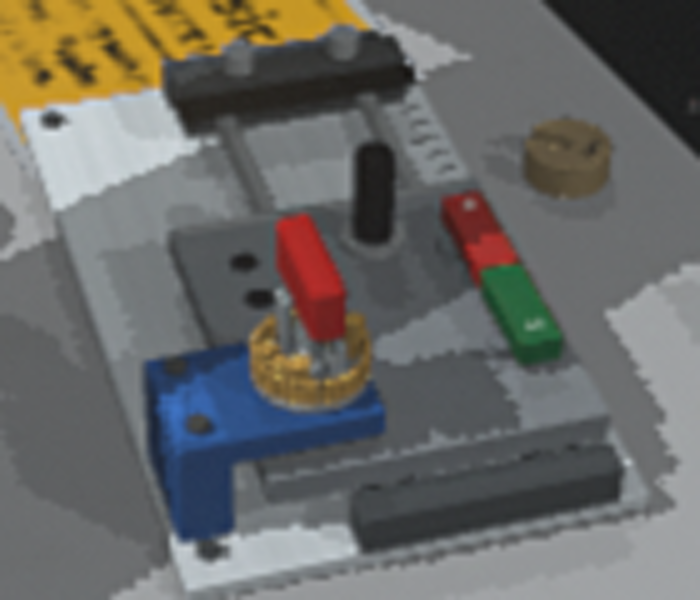

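The crops show the red bar end-on to the bracket, with its centre at c1 (642,384), the post top at c1 (428,226), the pad face running along c1 (188,65)-(150,300), and the sled front along c1 (385,100)-(340,395). Next I cross-check the handle, measure the post and gap, and plan the approach.

```bash
cat >> h.py <<'E'
def plan(pos,yaw,n,o=None):
    "rows to take the tool (pointing down) to pos with tool y at azimuth yaw(deg); also prints"
    o=o or ctrl.get_obs();p=np.array(o['ee_pos']);M=R.from_rotvec(o['orientation'])
    c,s=np.cos(np.radians(yaw)),np.sin(np.radians(yaw))
    G=R.from_matrix(np.array([[0,c,s],[0,s,-c],[-1,0,0]]))
    w=(M.inv()*G).as_rotvec(degrees=True)/n;d=(np.array(pos)-p)/n
    print('err',d*n,'turn',w*n)
    for i in range(n):
        print(np.r_[(M.inv().apply(d)/1000).round(4),w.round(2)].tolist()); M=M*R.from_rotvec(w,degrees=True)
E
python3 - <<'E'
from h import *
T=cam("top");S=cam("scene")
print('handle in scene pred',proj(S,[[487.3,-34.3,85],[487.3,-34.3,95]]).round(1).tolist())
def pt(x,y): return (x+.5)/5-.5+230,(y+.5)/5-.5+195
p=ray(T,*pt(428,226),67);print('post top',p.round(1),'scene pred',proj(S,p),'scene meas',(374/5+245,150/5+195))
f=[ray(T,*pt(*q),z)[:2].round(1) for q,z in(((385,100),30),((340,395),30),((188,65),28),((150,300),28))];print(f)
# fixture base plate long edges / magnet axis
g=[ray(T,*pt(*q),44)[:2] for q in((443,125),(663,158),(440,163),(660,194))]
for a,b in((0,1),(2,3)): v=g[a]-g[b];print('mag',np.hypot(*v),np.degrees(np.arctan2(v[0],v[1])))
h=np.array([487.3,-34.3]);
for a in(9.2,9.7):
    a=np.radians(a);yf=np.array([np.sin(a),np.cos(a)]);xf=np.array([yf[1],-yf[0]]);print('post-handle in fixture',(p[:2]-h)@xf,(p[:2]-h)@yf,'front/pad y',[(q-h)@yf for q in f])
plan([487.3,-34.3,150],-9.5,14)
E
```

```text
handle in scene pred [[307.6, 248.7], [307.6, 243.4]]
post top [543.3  36.3  67. ] scene pred [[319.56106373 224.05473263]] scene meas (319.8, 225.0)
[array([592.3,  51.7]), array([486.1,  68.7]), array([606.1, 123. ]), array([521. , 136.9])]
mag 79.07246169511659 9.180556211506666
mag 78.880027225957 8.663380759309083
post-handle in fixture 43.95564241074409 78.60384351066864 front/pad y [np.float64(101.6812435039196), np.float64(101.48317787728756), np.float64(174.27041959377098), np.float64(174.38572460571035)]
post-handle in fixture 43.268029483864225 78.98443099101458 front/pad y [np.float64(102.46188319596666), np.float64(101.32527006067392), np.float64(175.06769397999898), np.float64(174.4305259993523)]
err [ 327.43214931 -638.28727459  -39.42014511] turn [8.46717011e+01 2.18835868e-02 2.47810285e-02]
[0.0028, -0.0381, 0.0343, 6.05, 0.0, 0.0]
[0.0028, -0.0343, 0.0381, 6.05, 0.0, 0.0]
[0.0028, -0.0301, 0.0415, 6.05, 0.0, 0.0]
[0.0028, -0.0255, 0.0444, 6.05, 0.0, 0.0]
[0.0028, -0.0207, 0.0469, 6.05, 0.0, 0.0]
[0.0028, -0.0156, 0.0488, 6.05, 0.0, 0.0]
[0.0028, -0.0104, 0.0502, 6.05, 0.0, 0.0]
[0.0028, -0.0051, 0.051, 6.05, 0.0, 0.0]
[0.0028, 0.0003, 0.0512, 6.05, 0.0, 0.0]
[0.0028, 0.0057, 0.0509, 6.05, 0.0, 0.0]
[0.0028, 0.0111, 0.05, 6.05, 0.0, 0.0]
[0.0028, 0.0163, 0.0486, 6.05, 0.0, 0.0]
[0.0028, 0.0213, 0.0466, 6.05, 0.0, 0.0]
[0.0028, 0.0261, 0.0441, 6.05, 0.0, 0.0]
```

Request:
carry_out:
  commands:
    - [0,-0.038,0.034,6,0,0]
    - [0,-0.034,0.038,6,0,0]
    - [0,-0.03,0.042,6,0,0]
    - [0,-0.026,0.044,6,0,0]
    - [0,-0.021,0.047,6,0,0]
    - [0,-0.016,0.049,6,0,0]
    - [0,-0.01,0.05,6,0,0]
    - [0,-0.005,0.051,6,0,0]
  grip: 0.4

```text
t: 1.3
ee_pos: [348.3, 230.7, 189.5]
orientation: [0.872, 1.389, -0.865]
ft_force: [0.6, 0.1, -0.2]
width: 52.8
```

```bash
python3 -c "
from h import *
plan([487.3,-34.3,150],-9.3,8)"
```

```text
err [ 139.0468008  -264.99012863  -39.54730229] turn [35.30336254 -0.14254982 -0.19846158]
[0.0049, 0.0011, 0.0374, 4.41, -0.02, -0.02]
[0.0049, 0.004, 0.0372, 4.41, -0.02, -0.02]
[0.0049, 0.0068, 0.0368, 4.41, -0.02, -0.02]
[0.0049, 0.0096, 0.0362, 4.41, -0.02, -0.02]
[0.0049, 0.0124, 0.0353, 4.41, -0.02, -0.02]
[0.0049, 0.0151, 0.0342, 4.41, -0.02, -0.02]
[0.0049, 0.0176, 0.033, 4.41, -0.02, -0.02]
[0.0049, 0.0201, 0.0315, 4.41, -0.02, -0.02]
```

Request:
carry_out:
  commands:
    - [0.005,0.001,0.0374,4.4,0,0]
    - [0.005,0.004,0.0372,4.4,0,0]
    - [0.005,0.007,0.0368,4.4,0,0]
    - [0.005,0.01,0.0362,4.4,0,0]
    - [0.005,0.0125,0.0353,4.4,0,0]
    - [0.005,0.015,0.0342,4.4,0,0]
    - [0.005,0.0175,0.033,4.4,0,0]
    - [0,0,0,0,0,0]

```text
t: 2.3
ee_pos: [474.0, -12.8, 155.0]
orientation: [1.296, 1.154, -1.28]
ft_force: [0.1, -0.4, 0.1]
width: 52.6
```

```bash
python3 -c "
from h import *
plan([487.3,-34.3,110],-9.3,2)
plan([487.3,-34.3,73.5],-9.3,1)"
```

```text
err [ 13.3136657  -21.50848309 -44.99841148] turn [ 3.1224033  -0.30520102 -0.4465921 ]
[0.0225, 0.0076, 0.0101, 1.56, -0.15, -0.22]
[0.0225, 0.008, 0.0098, 1.56, -0.15, -0.22]
err [ 13.3136657  -21.50848309 -81.49841148] turn [ 3.1224033  -0.30520102 -0.4465921 ]
[0.0815, 0.0149, 0.0204, 3.12, -0.31, -0.45]
```

Request:
carry_out:
  commands:
    - [0.0225,0.0076,0.0105,1.6,-0.15,-0.2]
    - [0.0225,0.0078,0.0105,1.6,-0.15,-0.2]
    - [0,0,0,0,0,0]

```text
t: 2.68
ee_pos: [486.6, -34.2, 109.7]
orientation: [1.329, 1.128, -1.327]
ft_force: [-0.6, -0.6, -0.6]
width: 52.5
```

```bash
python3 -c "
from h import *
plan([487.3,-34.3,73.5],-9.3,4)
S=cam('scene')
print(proj(S,ctrl.get_obs()['ee_pos']))
a=cv2.resize(S['pixels'][160:300,220:390],None,fx=4.5,fy=4.2,interpolation=cv2.INTER_CUBIC);cv2.imwrite('pics/c3.png',a)"
```

```text
err [  0.73489479  -0.13755779 -36.22967266] turn [-0.01458024 -0.04458899 -0.04716456]
[0.0091, 0.0002, 0.0, -0.0, -0.01, -0.01]
[0.0091, 0.0002, 0.0, -0.0, -0.01, -0.01]
[0.0091, 0.0002, 0.0, -0.0, -0.01, -0.01]
[0.0091, 0.0002, 0.0, -0.0, -0.01, -0.01]
[[307.26697888 234.97857143]]
```

View pics/c3.png

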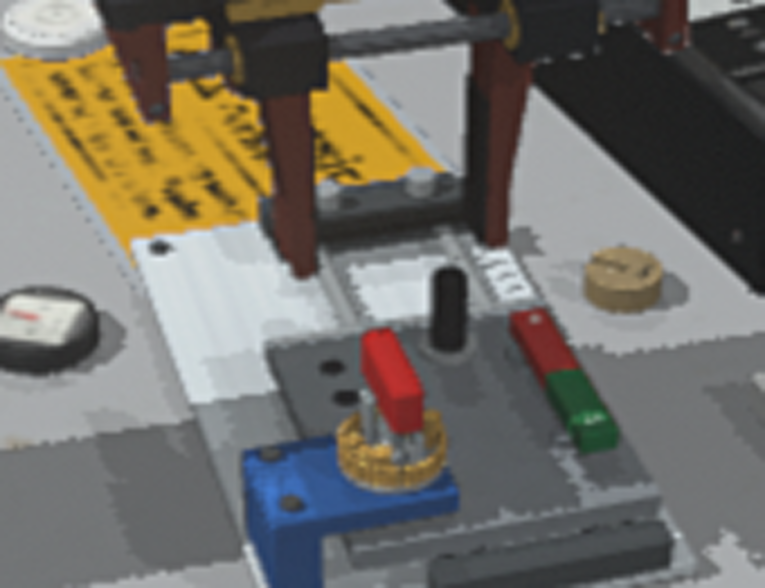

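The fingers straddle the handle (red bar at crop (392,380), fingers at 300 and 495). I'll descend and close.

Request:
carry_out:
  commands:
    - [0.009,0.0007,0,0,0,0]
    - [0.009,0,0,0,0,0]
    - [0.009,0,0,0,0,0]
    - [0.009,0,0,0,0,0]
    - [0,0,0,0,0,0]

```text
t: 3.35
ee_pos: [487.9, -32.2, 74.0]
orientation: [1.328, 1.128, -1.321]
ft_force: [-0.3, -0.7, 0.6]
width: 52.4
```

Request:
carry_out:
  commands:
    - [0,0,0,0,0,0]
    - [0,0,0,0,0,0]
    - [0,0,0,0,0,0]
    - [0,0,0,0,0,0]
    - [0,0,0,0,0,0]
    - [0,0,0,0,0,0]
  grip: 1.0

```text
t: 4.1
ee_pos: [488.5, -32.4, 74.6]
orientation: [1.329, 1.126, -1.32]
ft_force: [0.0, 0.5, -1.0]
width: 0.1
```

```bash
python3 -c "
from h import *
o=ctrl.get_obs();print(o['ft_force'],o['moment'],o['width'],o['ee_pos']);plan([487.3,-34.3,73.5],-9.3,1)"
```

```text
[ 0.01402365  0.46156704 -1.03943341] [-0.0511276   0.10783989  0.00121297] 0.1321261931211876 [488.52608824 -32.42000386  74.64384809]
err [-1.22608824 -1.87999614 -1.14384809] turn [ 0.19679754 -0.08891121 -0.32345788]
[0.0011, -0.0009, 0.0021, 0.2, -0.09, -0.32]
```

The fingers shut on nothing, so I need to look.

```bash
python3 -c "
from h import *
S=cam('scene');T=cam('top')
print(proj(S,ctrl.get_obs()['ee_pos']),proj(T,ctrl.get_obs()['ee_pos']))
a=cv2.resize(S['pixels'][180:300,240:370],None,fx=4,fy=4,interpolation=cv2.INTER_CUBIC)
b=cv2.resize(T['pixels'][215:305,310:400],None,fx=3,fy=4*120/90/1,interpolation=cv2.INTER_CUBIC)
b=cv2.resize(b,(270,480));cv2.imwrite('pics/c4.png',np.hstack([a,b]))"
```

```text
[[307.71272986 253.21277974]] [[355.7497731  270.99753775]]
```

View pics/c4.png

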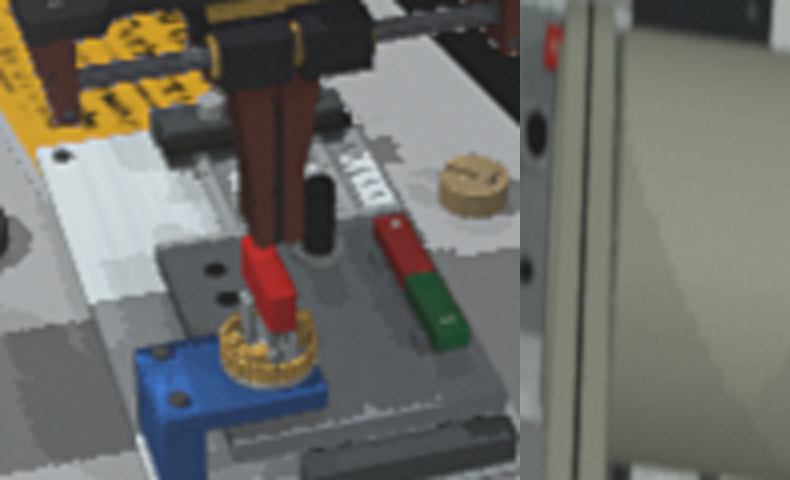

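```bash
python3 -c "
from h import *
S=cam('scene');T=cam('top')
for z in (75,85,95,105,120): print(z,'shut tip',ray(S,308.7,241,z).round(1))
for z in (90,110,130,150): a,b=ray(S,286.7,224.8,z),ray(S,330,217.9,z);print(z,'open tips mid',((a+b)/2).round(1),np.hypot(*(a-b)[:2]))
cv2.imwrite('pics/t5.png',cv2.resize(T['pixels'][150:480,200:500],None,fx=1.8,fy=1.8))"
```

```text
75 shut tip [502.7  -6.4  75. ]
85 shut tip [497. -18.  85.]
95 shut tip [491.4 -29.7  95. ]
105 shut tip [485.7 -41.3 105. ]
120 shut tip [477.2 -58.8 120. ]
90 open tips mid [516.2  22.   90. ] 71.0447522927087
110 open tips mid [503.9  -3.2 110. ] 68.09624672388364
130 open tips mid [491.7 -28.3 130. ] 65.14774115505855
150 open tips mid [479.4 -53.5 150. ] 62.19923558623338
```

View pics/t5.png

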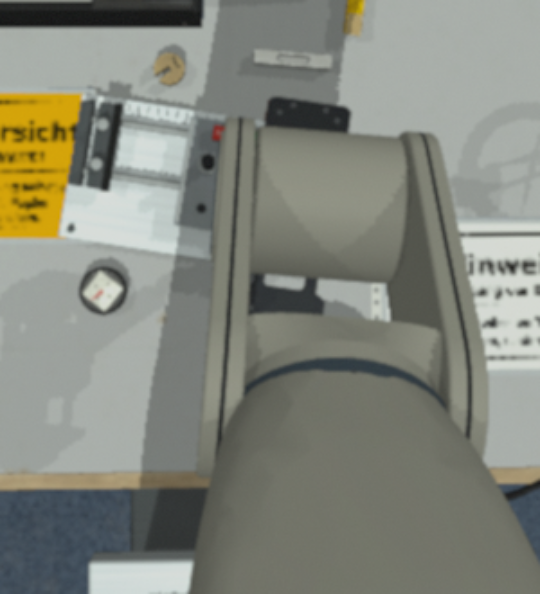

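The picture and the ray geometry agree on one reading. The gripper's xy is right (body centre in the top view at about (365,261), as predicted). The fingertips are really about 20–24 mm higher than the reported TCP z, just above the handle's top. I'll reopen, correct xy, descend about 20 mm and look again before closing.

Request:
carry_out:
  commands:
    - [0,0,0,0,0,0]
    - [-0.003,-0.001,0.002,0.2,-0.1,-0.3]
    - [0,0,0,0,0,0]
    - [0,0,0,0,0,0]
  grip: 0.4

```text
t: 4.8
ee_pos: [487.1, -34.4, 77.8]
orientation: [1.328, 1.128, -1.328]
ft_force: [0.8, 0.0, 0.6]
width: 37.3
```

```bash
python3 -c "
from h import *
o=ctrl.get_obs();print(o['ft_force'],o['width'],o['ee_pos']);plan([487.3,-34.3,55],-9.3,4)"
```

```text
[0.81759973 0.01671519 0.6435415 ] 37.3180604820883 [487.06246155 -34.38253091  77.80875238]
err [  0.23753845   0.08253091 -22.80875238] turn [-0.01850186  0.02035034  0.00624082]
[0.0057, 0.0001, -0.0, -0.0, 0.01, 0.0]
[0.0057, 0.0001, -0.0, -0.0, 0.01, 0.0]
[0.0057, 0.0001, -0.0, -0.0, 0.01, 0.0]
[0.0057, 0.0001, -0.0, -0.0, 0.01, 0.0]
```

Request:
carry_out:
  commands:
    - [0.006,0,0,0,0,0]
    - [0.006,0,0,0,0,0]
    - [0.006,0,0,0,0,0]
    - [0.005,0,0,0,0,0]
    - [0,0,0,0,0,0]

```text
t: 5.42
ee_pos: [486.6, -34.3, 52.6]
orientation: [1.327, 1.129, -1.329]
ft_force: [1.6, -0.4, -0.3]
width: 52.5
```

```bash
python3 -c "
from h import *
o=ctrl.get_obs();print(o['ft_force'],o['width'],o['ee_pos']);plan([487.3,-34.3,55],-9.3,1)
S=cam('scene')
cv2.imwrite('pics/c6.png',cv2.resize(S['pixels'][195:300,250:370],None,fx=5.6,fy=5.6,interpolation=cv2.INTER_CUBIC))"
```

```text
[ 1.58935499 -0.41414195 -0.31696658] 52.53745640651418 [486.60782943 -34.34607147  52.60836405]
err [0.69217057 0.04607147 2.39163595] turn [-0.01660147  0.02491746  0.06819667]
[-0.0024, 0.0007, -0.0002, -0.02, 0.02, 0.07]
```

View pics/c6.png

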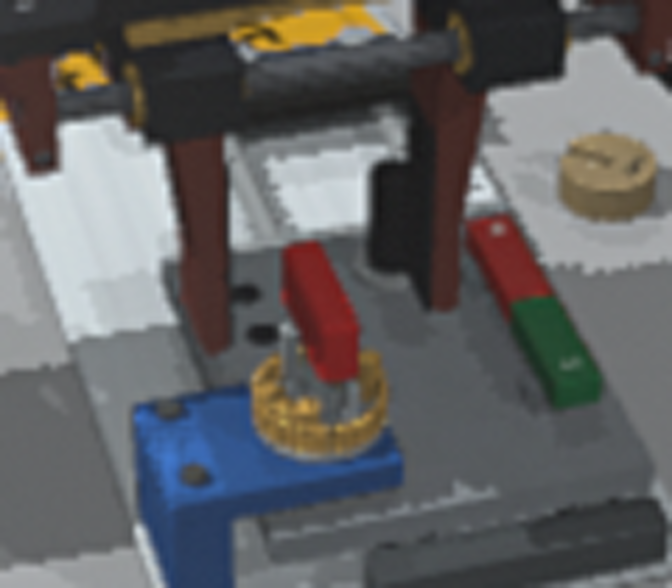

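The tips now sit beside the bar, at crop (212,352) and (442,308), which puts them at z≈74–82. That's clear of the shoulders and overlaps the bar, so I'll close.

Request:
carry_out:
  commands:
    - [0,0.0007,0,0,0,0]
    - [0,0,0,0,0,0]
    - [0,0,0,0,0,0]
    - [0,0,0,0,0,0]
    - [0,0,0,0,0,0]
    - [0,0,0,0,0,0]
  grip: 1.0

```text
t: 6.22
ee_pos: [486.4, -34.3, 53.3]
orientation: [1.327, 1.13, -1.33]
ft_force: [0.7, -0.1, -0.3]
width: 11.6
```

```bash
python3 -c "
from h import *
o=ctrl.get_obs();print(o['ft_force'],o['moment'],o['width'],o['ee_pos']);plan([487.3,-34.3,52.6],-9.3,1)"
```

```text
[ 0.657341   -0.05611962 -0.2735468 ] [-0.11375343  0.01429175 -0.00558885] 11.629312263266383 [486.42972411 -34.28065941  53.29651576]
err [ 0.87027589 -0.01934059 -0.69651576] turn [-0.01785663  0.02437031  0.142478  ]
[0.0007, 0.0009, -0.0001, -0.02, 0.02, 0.14]
```

Gripped (width 11.6, forces near zero). Now I lift slowly.

Request:
carry_out:
  commands:
    - [-0.002,0,0,0,0,0]
    - [-0.002,0,0,0,0,0]
    - [-0.002,0,0,0,0,0]
    - [-0.002,0,0,0,0,0]
    - [0,0,0,0,0,0]

```text
t: 6.85
ee_pos: [486.4, -34.3, 60.9]
orientation: [1.327, 1.13, -1.33]
ft_force: [0.3, 1.0, -5.3]
width: 12.0
```

Request:
carry_out:
  commands:
    - [-0.002,0,0,0,0,0]
    - [-0.002,0,0,0,0,0]
    - [0,0,0,0,0,0]

```text
t: 7.22
ee_pos: [486.4, -34.3, 65.0]
orientation: [1.327, 1.13, -1.33]
ft_force: [0.8, 0.2, -7.0]
width: 11.8
```

Request:
carry_out:
  commands:
    - [-0.0015,0,0,0,0,0]
    - [-0.0012,0,0,0,0,0]
    - [0,0,0,0,0,0]

```text
t: 7.6
ee_pos: [486.4, -34.3, 67.7]
orientation: [1.327, 1.13, -1.33]
ft_force: [1.5, -0.3, -7.9]
width: 11.8
```

Request:
carry_out:
  commands:
    - [0,0,0,4,0,0]
    - [0,0,0,4,0,0]
    - [0,0,0,4,0,0]
    - [0,0,0,4,0,0]
    - [0,0,0,0,0,0]

```text
t: 8.22
ee_pos: [486.6, -34.4, 67.7]
orientation: [1.531, 0.963, -1.534]
ft_force: [0.7, -1.2, -7.0]
width: 11.5
```

```bash
python3 -c "
from h import *
o=ctrl.get_obs();print(o['ft_force'],o['moment'],o['width'],o['ee_pos']);plan([486.4,-34.3,67.7],-9.3,1)"
```

```text
[ 0.70853641 -1.15193044 -7.03866043] [ 0.0008778  -0.17785348 -0.00594454] 11.465041465453288 [486.64158344 -34.38933368  67.65561089]
err [-0.24158344  0.08933368  0.04438911] turn [-16.47065014   0.04887075   0.12378028]
[-0.0, -0.0003, 0.0, -16.47, 0.05, 0.12]
```

Request:
carry_out:
  commands:
    - [0,0,0,5,0,0]
    - [0,0,0,5,0,0]
    - [0,0,0,5,0,0]
    - [0,0,0,5,0,0]
    - [0,0,0,5,0,0]
    - [0,0,0,5,0,0]
    - [0,0,0,0,0,0]

```text
t: 9.1
ee_pos: [487.1, -34.7, 67.6]
orientation: [1.882, 0.576, -1.885]
ft_force: [1.0, -0.6, -7.0]
width: 11.8
```

```bash
python3 -c "
from h import *
o=ctrl.get_obs();print(o['ft_force'],o['moment'],o['width'],o['ee_pos']);plan([486.4,-34.3,67.7],-9.3,1)"
```

```text
[ 0.9997193  -0.58066399 -7.03176797] [-0.04872351 -0.10016036 -0.02806179] 11.76517416397187 [487.05419662 -34.72344707  67.64904953]
err [-0.65419662  0.42344707  0.05095047] turn [-46.69215617   0.08568169   0.05530163]
[-0.0001, -0.0007, 0.0003, -46.69, 0.09, 0.06]
```

Request:
carry_out:
  commands:
    - [0.001,0,0,2,0,0]
    - [0.001,0,0,2,0,0]
    - [0,0,0,0,0,0]

```text
t: 9.48
ee_pos: [487.1, -34.8, 65.6]
orientation: [1.925, 0.515, -1.929]
ft_force: [1.3, -1.2, -7.7]
width: 11.8
```

Request:
carry_out:
  commands:
    - [0.0005,0,0,0,0,0]
    - [0,0,0,0,0,0]

```text
t: 9.72
ee_pos: [487.1, -34.8, 65.1]
orientation: [1.925, 0.516, -1.928]
ft_force: [1.4, -0.5, -6.5]
width: 11.5
```

Request:
carry_out:
  commands:
    - [0.0005,0,0,0,0,0]
    - [0,0,0,0,0,0]

```text
t: 9.98
ee_pos: [487.1, -34.8, 64.6]
orientation: [1.925, 0.516, -1.928]
ft_force: [1.4, -0.2, -6.6]
width: 11.3
```

Request:
carry_out:
  commands:
    - [0.0004,0,0,0,0,0]
    - [0,0,0,0,0,0]

```text
t: 10.22
ee_pos: [487.1, -34.8, 64.3]
orientation: [1.925, 0.516, -1.928]
ft_force: [0.6, -1.1, -6.6]
width: 11.4
```

Request:
carry_out:
  commands:
    - [0.0004,0,0,0,0,0]
    - [0,0,0,0,0,0]

```text
t: 10.48
ee_pos: [487.1, -34.8, 63.9]
orientation: [1.925, 0.516, -1.928]
ft_force: [0.6, -0.2, -6.7]
width: 11.7
```

Request:
carry_out:
  commands:
    - [0.0004,0,0,0,0,0]
    - [0,0,0,0,0,0]

```text
t: 10.72
ee_pos: [487.1, -34.8, 63.5]
orientation: [1.925, 0.516, -1.928]
ft_force: [1.2, -0.9, -6.2]
width: 11.7
```

```bash
python3 -c "
from h import *
o=ctrl.get_obs();print(o['ft_force'],o['moment'],o['width'],o['ee_pos']);plan([486.4,-34.3,67.7],-9.3,1)"
```

```text
[ 1.19808989 -0.88757103 -6.22694138] [-0.05065282 -0.06655347 -0.03942535] 11.698817409583823 [487.10479997 -34.78831461  63.53500117]
err [-0.70479997  0.48831461  4.16499883] turn [-5.06854782e+01  8.48745162e-02  4.31515267e-02]
[-0.0042, -0.0008, 0.0004, -50.69, 0.08, 0.04]
```

Request:
carry_out:
  commands:
    - [0.0004,0,0,0,0,0]
    - [0,0,0,0,0,0]

```text
t: 10.98
ee_pos: [487.1, -34.8, 63.3]
orientation: [1.925, 0.516, -1.928]
ft_force: [-0.0, -0.0, -4.6]
width: 11.4
```

Request:
carry_out:
  commands:
    - [0.0004,0,0,0,0,0]
    - [0,0,0,0,0,0]

```text
t: 11.22
ee_pos: [487.1, -34.8, 63.2]
orientation: [1.925, 0.516, -1.928]
ft_force: [-0.6, -1.2, -3.7]
width: 11.8
```

Contact came at an estimated lift of 10.1 mm, which is notch depth rather than the ring top (12.5). I'll confirm with a small gentle twist while the pin rests there.

Request:
carry_out:
  commands:
    - [0.0003,0,0,2,0,0]
    - [0.0002,0,0,2,0,0]
    - [0,0,0,0,0,0]

```text
t: 11.6
ee_pos: [487.2, -34.8, 63.1]
orientation: [1.971, 0.45, -1.973]
ft_force: [-0.6, -0.6, -0.0]
width: 11.5
```

```bash
python3 -c "
from h import *
o=ctrl.get_obs();print(o['ft_force'],o['moment'],o['width'],o['ee_pos']);plan([486.4,-34.3,67.7],-9.3,1)"
```

```text
[-0.5927271  -0.6349698  -0.00851499] [-0.02387454  0.3187137   0.0414811 ] 11.546069588922789 [487.20402029 -34.84920576  63.1469631 ]
err [-0.80402029  0.54920576  4.5530369 ] turn [-5.49619350e+01  8.62224745e-02  1.86560954e-02]
[-0.0046, -0.0008, 0.0005, -54.96, 0.09, 0.02]
```

Request:
carry_out:
  commands:
    - [0,0,0,2,0,0]
    - [0,0,0,2,0,0]
    - [0,0,0,0,0,0]

```text
t: 11.98
ee_pos: [487.2, -34.9, 63.1]
orientation: [2.015, 0.381, -2.018]
ft_force: [-1.6, -1.3, 0.9]
width: 11.8
```

```bash
python3 -c "
from h import *
o=ctrl.get_obs();print(o['ft_force'],o['moment'],o['width'],o['ee_pos']);plan([486.4,-34.3,67.7],-9.3,1)"
```

```text
[-1.56083167 -1.29914722  0.85138449] [-0.05860385  0.38057798 -0.01345941] 11.757424328884067 [487.22932259 -34.87866212  63.11478261]
err [-0.82932259  0.57866212  4.58521739] turn [-5.92478967e+01  8.87573576e-02  1.24053753e-02]
[-0.0046, -0.0008, 0.0006, -59.25, 0.09, 0.01]
```

Request:
carry_out:
  commands:
    - [0,0,0,1.5,0,0]
    - [0,0,0,1.5,0,0]
    - [0,0,0,0,0,0]

```text
t: 12.35
ee_pos: [487.2, -34.9, 63.1]
orientation: [2.047, 0.328, -2.05]
ft_force: [-0.5, -0.1, 0.5]
width: 11.8
```

```bash
python3 -c "
from h import *
o=ctrl.get_obs();print(o['ft_force'],o['moment'],o['width'],o['ee_pos']);plan([486.4,-34.3,67.7],-9.3,1)"
```

```text
[-0.52208672 -0.08203128  0.51927467] [-0.0977842   0.33036476  0.20261972] 11.828147995940226 [487.23122582 -34.93793447  63.11889059]
err [-0.83122582  0.63793447  4.58110941] turn [-6.24307447e+01  9.80603731e-02  3.85550842e-03]
[-0.0046, -0.0009, 0.0006, -62.43, 0.1, 0.0]
```

The moment rose to 0.2 N·m, so the pin is on the notch's far wall. I'll back off to the middle, let go and rise.

Request:
carry_out:
  commands:
    - [0,0,0,-2.2,0,0]
    - [0,0,0,-2.2,0,0]
    - [0,0,0,0,0,0]

```text
t: 12.72
ee_pos: [487.2, -34.9, 63.1]
orientation: [2.002, 0.402, -2.005]
ft_force: [-1.9, 0.2, -0.2]
width: 11.5
```

Request:
carry_out:
  commands:
    - [0,0,0,0,0,0]
    - [0,0,0,0,0,0]
    - [0,0,0,0,0,0]
    - [0,0,0,0,0,0]
  grip: 0.4

```text
t: 13.22
ee_pos: [488.2, -34.8, 63.3]
orientation: [2.005, 0.4, -2.004]
ft_force: [0.4, -0.1, 0.6]
width: 48.4
```

Request:
carry_out:
  commands:
    - [-0.01,0,0,0,0,0]
    - [-0.015,0,0,0,0,0]
    - [-0.02,0,0,0,0,0]
    - [-0.03,0,0,0,0,0]
    - [-0.03,0,0,0,0,0]
    - [0,0,0,0,0,0]

```text
t: 13.98
ee_pos: [489.0, -34.8, 176.4]
orientation: [2.008, 0.399, -2.0]
ft_force: [-0.4, -0.7, 0.8]
width: 52.5
```

```bash
python3 -c "
from h import *
plan([543.3,36.3,150],-9.3+46,6)
S=cam('scene')
cv2.imwrite('pics/c7.png',cv2.resize(S['pixels'][195:300,250:370],None,fx=5.6,fy=5.6,interpolation=cv2.INTER_CUBIC))"
```

```text
err [ 54.28369613  71.06265455 -26.38073263] turn [-1.04077396e+02 -1.86197445e-03 -3.02051325e-01]
[0.0044, -0.0075, -0.0129, -17.35, -0.0, -0.05]
[0.0044, -0.0033, -0.0145, -17.35, -0.0, -0.05]
[0.0044, 0.0012, -0.0148, -17.35, -0.0, -0.05]
[0.0044, 0.0056, -0.0138, -17.35, -0.0, -0.05]
[0.0044, 0.0094, -0.0115, -17.35, -0.0, -0.05]
[0.0044, 0.0125, -0.0082, -17.35, -0.0, -0.05]
```

View pics/c7.png

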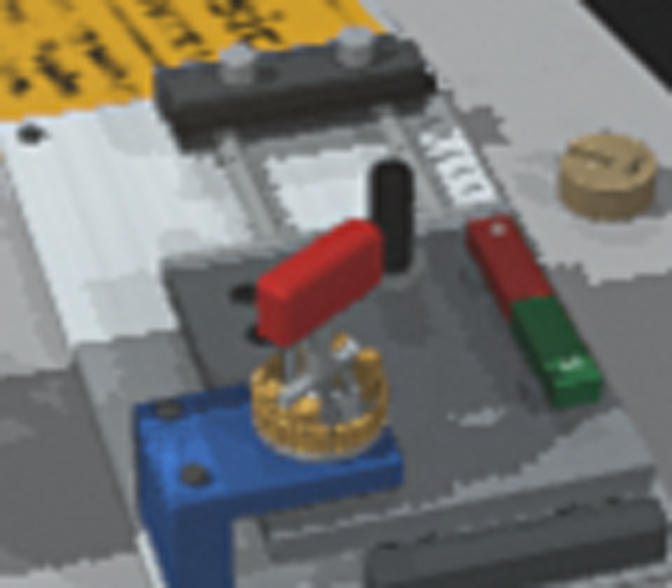

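The handle stands up by itself, turned about 58°, with the bar from (270,310) to (370,255) in the crop. I'll check its height numerically and go to the post.

```bash
cat >> h.py <<'E'
def redc(d,box,amin=60):
    x0,y0,x1,y1=box
    im=cv2.resize(d['pixels'][y0:y1,x0:x1],None,fx=4,fy=4,interpolation=cv2.INTER_CUBIC)
    h=cv2.cvtColor(im,cv2.COLOR_BGR2HSV)
    m=(((h[...,0]<8)|(h[...,0]>172))&(h[...,1]>150)&(h[...,2]>70)).astype(np.uint8)
    for c in cv2.findContours(m,0,2)[0]:
        if cv2.contourArea(c)>amin:
            M=cv2.moments(c);yield ((np.array([M['m10'],M['m01']])/M['m00']+.5)/4-.5+[x0,y0]).round(2),cv2.contourArea(c)/16
E
python3 -c "
from h import *
S=cam('scene')
for r in redc(S,(280,220,370,300)): print(r)
print(proj(S,[[487.3,-34.3,z] for z in (85,95,97.5)]).round(1).tolist())
plan([543.3,36.3,110],-9.3,8)"
```

```text
(array([306.49, 244.77]), 285.59375)
(array([340.38, 241.54]), 97.90625)
[[307.6, 248.7], [307.6, 243.4], [307.6, 242.1]]
err [ 56.03945785  70.90707396 -63.92595414] turn [-5.80772306e+01  3.43392202e-02 -3.14962243e-02]
[0.008, -0.0055, -0.0099, -7.26, 0.0, -0.0]
[0.008, -0.0042, -0.0105, -7.26, 0.0, -0.0]
[0.008, -0.0028, -0.0109, -7.26, 0.0, -0.0]
[0.008, -0.0014, -0.0112, -7.26, 0.0, -0.0]
[0.008, -0.0, -0.0113, -7.26, 0.0, -0.0]
[0.008, 0.0014, -0.0112, -7.26, 0.0, -0.0]
[0.008, 0.0028, -0.0109, -7.26, 0.0, -0.0]
[0.008, 0.0042, -0.0105, -7.26, 0.0, -0.0]
```

The handle's centroid rose 5.3 px, or 10.0 mm of lift, so it is in the notch. On to the post.

Request:
carry_out:
  commands:
    - [0,-0.0055,-0.0099,-7.3,0,0]
    - [0.005,-0.0042,-0.0105,-7.3,0,0]
    - [0.008,-0.0028,-0.0109,-7.3,0,0]
    - [0.008,-0.0014,-0.0112,-7.3,0,0]
    - [0.008,0,-0.0113,-7.3,0,0]
    - [0.008,0.0014,-0.0112,-7.3,0,0]
    - [0.008,0.0028,-0.0109,-7.3,0,0]
    - [0.008,0.0042,-0.0105,-7.3,0,0]

```text
t: 15.08
ee_pos: [535.2, 38.7, 109.9]
orientation: [1.291, 1.159, -1.315]
ft_force: [0.8, 0.4, 0.7]
width: 52.5
```

Request:
carry_out:
  commands:
    - [0,0,0,0,0,0]

```text
t: 15.2
ee_pos: [534.1, 39.0, 108.2]
orientation: [1.289, 1.161, -1.318]
ft_force: [-0.8, 0.7, 0.0]
width: 53.0
```

```bash
python3 -c "
from h import *
plan([543.3,36.3,50],-9.3,6)"
```

```text
err [  9.24554107  -2.74224258 -58.19854602] turn [2.12710147 0.22769321 1.17351184]
[0.0097, 0.0018, 0.0002, 0.35, 0.04, 0.2]
[0.0097, 0.0018, 0.0002, 0.35, 0.04, 0.2]
[0.0097, 0.0017, 0.0002, 0.35, 0.04, 0.2]
[0.0097, 0.0017, 0.0002, 0.35, 0.04, 0.2]
[0.0097, 0.0017, 0.0002, 0.35, 0.04, 0.2]
[0.0097, 0.0016, 0.0002, 0.35, 0.04, 0.2]
```

Request:
carry_out:
  commands:
    - [0.01,0.005,0,1,0.1,0.6]
    - [0.01,0.005,0,1,0.1,0.6]
    - [0.01,0,0,0,0,0]
    - [0,0,0,0,0,0]

```text
t: 15.7
ee_pos: [542.7, 36.5, 75.1]
orientation: [1.332, 1.124, -1.333]
ft_force: [0.3, 0.2, -0.8]
width: 52.8
```

```bash
python3 -c "
from h import *
plan([543.3,36.3,27],-9.3,6)
S=cam('scene')
cv2.imwrite('pics/c8.png',cv2.resize(S['pixels'][165:285,245:385],None,fx=5,fy=5,interpolation=cv2.INTER_CUBIC))"
```

```text
err [  0.60742974  -0.23890205 -48.09808893] turn [-0.3726692   0.05143796  0.02290991]
[0.008, 0.0001, 0.0, -0.06, 0.01, 0.0]
[0.008, 0.0001, 0.0, -0.06, 0.01, 0.0]
[0.008, 0.0001, 0.0, -0.06, 0.01, 0.0]
[0.008, 0.0001, 0.0, -0.06, 0.01, 0.0]
[0.008, 0.0001, 0.0, -0.06, 0.01, 0.0]
[0.008, 0.0001, 0.0, -0.06, 0.01, 0.0]
```

View pics/c8.png

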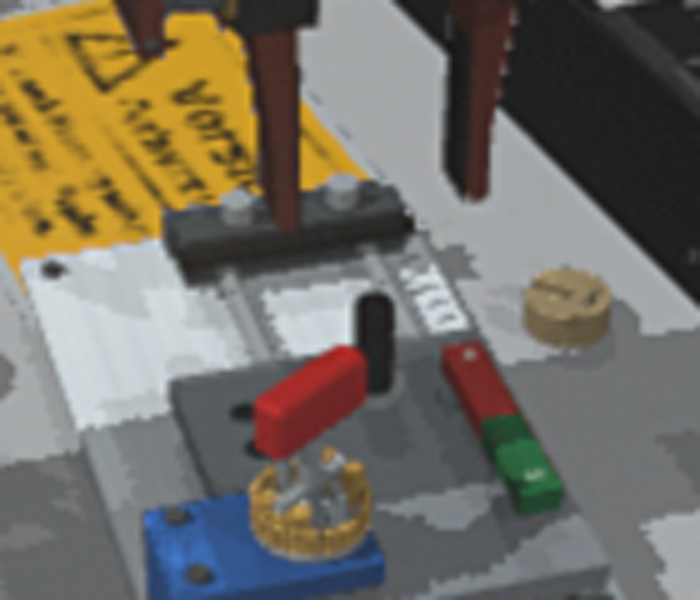

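The tips straddle the post at crop (285,230) and (475,198). I'll lower to reported z≈24 (real tip about 47–55, above the magnet).

Request:
carry_out:
  commands:
    - [0.009,0.0006,0,-0.3,0,0]
    - [0.009,0,0,0,0,0]
    - [0.009,0,0,0,0,0]
    - [0.009,0,0,0,0,0]
    - [0.008,0,0,0,0,0]
    - [0.006,0,0,0,0,0]
    - [0,0,0,0,0,0]

```text
t: 16.62
ee_pos: [544.0, 36.5, 22.2]
orientation: [1.328, 1.126, -1.328]
ft_force: [0.2, 0.5, -0.7]
width: 52.5
```

```bash
python3 -c "
from h import *
o=ctrl.get_obs();print(o['ft_force'],o['moment']);plan([543.3,36.3,24],-9.3,1)"
```

```text
[ 0.17429941  0.47133901 -0.73184089] [-0.06088035  0.0288552  -0.03597318]
err [-0.6697888  -0.16088456  1.78822246] turn [-0.05203802  0.03741165 -0.04719619]
[-0.0018, -0.0006, 0.0003, -0.05, 0.04, -0.05]
```

Request:
carry_out:
  commands:
    - [0,-0.0007,0,0,0,0]
    - [0,0,0,0,0,0]
    - [0,0,0,0,0,0]
    - [0,0,0,0,0,0]
    - [0,0,0,0,0,0]
    - [0,0,0,0,0,0]
  grip: 1.0

```text
t: 17.38
ee_pos: [544.1, 36.6, 23.1]
orientation: [1.329, 1.125, -1.327]
ft_force: [0.0, 0.1, -1.4]
width: 12.8
```

```bash
python3 -c "
from h import *
o=ctrl.get_obs();print(o['ft_force'],o['moment'],o['width']);p=o['ee_pos'];a=np.radians(9.2)
plan([p[0]+60*np.sin(a),p[1]+60*np.cos(a),p[2]],-9.3,8)"
```

```text
[ 0.04100722  0.0833761  -1.41790465] [-0.04612105  0.08560487 -0.03472323] 12.827289558798435
err [ 9.59287126 59.2281759   0.        ] turn [-0.05375107  0.01595447 -0.15865409]
[-0.0, -0.0, -0.0075, -0.01, 0.0, -0.02]
[-0.0, -0.0, -0.0075, -0.01, 0.0, -0.02]
[-0.0, -0.0, -0.0075, -0.01, 0.0, -0.02]
[-0.0, -0.0, -0.0075, -0.01, 0.0, -0.02]
[-0.0, -0.0, -0.0075, -0.01, 0.0, -0.02]
[-0.0, -0.0, -0.0075, -0.01, 0.0, -0.02]
[-0.0, -0.0, -0.0075, -0.01, 0.0, -0.02]
[-0.0, -0.0, -0.0075, -0.01, 0.0, -0.02]
```

Request:
carry_out:
  commands:
    - [0,0,-0.002,0,0,0]
    - [0,0,-0.003,0,0,0]
    - [0,0,-0.003,0,0,0]

```text
t: 17.75
ee_pos: [545.4, 44.2, 23.1]
orientation: [1.329, 1.125, -1.327]
ft_force: [-0.5, -1.4, -0.2]
width: 13.0
```

Request:
carry_out:
  commands:
    - [0,0,-0.004,0,0,0]
    - [0,0,-0.004,0,0,0]
    - [0,0,-0.004,0,0,0]
    - [0,0,-0.004,0,0,0]
    - [0,0,-0.004,0,0,0]
    - [0,0,-0.004,0,0,0]

```text
t: 18.5
ee_pos: [549.6, 69.7, 23.1]
orientation: [1.328, 1.125, -1.327]
ft_force: [-0.4, -2.7, -0.3]
width: 13.0
```

```bash
python3 -c "
from h import *
o=ctrl.get_obs();print(o['ft_force'],o['moment'],o['width']);p=o['ee_pos'];a=np.radians(9.3);d=p[:2]-[544.1,36.6];print(d,d@[np.sin(a),np.cos(a)],d@[np.cos(a),-np.sin(a)])
T=cam('top');S=cam('scene');plan([p[0],p[1],23],-9.3,1)
for r in redc(S,(280,150,370,300)): print(r)"
```

```text
[-0.44999926 -2.68488276 -0.29084324] [-0.48386599  0.03523996 -0.0451741 ] 12.96996096918318
[ 5.51869933 33.07069195] 33.52784430060963 0.10180979872441365
err [-0.08616861 -0.43183327 -0.09829552] turn [-0.03273558  0.03393098 -0.16492712]
[0.0001, -0.0, 0.0004, -0.03, 0.03, -0.16]
(array([306.45, 244.73]), 287.5625)
(array([333.76, 229.85]), 97.0625)
```

The sled is sliding with about 2.7 N of drag and the magnet is moving along with it. I'll continue, then slow down before the buffer (about 72 mm).

Request:
carry_out:
  commands:
    - [0,0,-0.004,0,0,0]
    - [0,0,-0.004,0,0,0]
    - [0,0,-0.004,0,0,0]
    - [0,0,-0.004,0,0,0]
    - [0,0,-0.004,0,0,0]
    - [0,0,-0.004,0,0,0]
    - [0,0,-0.002,0,0,0]
    - [0,0,-0.001,0,0,0]

```text
t: 19.6
ee_pos: [554.4, 98.4, 23.1]
orientation: [1.329, 1.125, -1.326]
ft_force: [-0.7, -2.4, -0.0]
width: 13.0
```

Request:
carry_out:
  commands:
    - [0,0,-0.0012,0,0,0]
    - [0,0,-0.0012,0,0,0]
    - [0,0,-0.0012,0,0,0]
    - [0,0,-0.0012,0,0,0]

```text
t: 20.1
ee_pos: [555.3, 103.2, 23.1]
orientation: [1.329, 1.125, -1.327]
ft_force: [-0.3, -2.3, 0.8]
width: 12.6
```

```bash
cat > s.py <<'E'
from h import *
o=ctrl.get_obs();print(o['ft_force'],o['moment'],o['width']);p=o['ee_pos'];a=np.radians(9.3);d=p[:2]-[544.1,36.6];print(d,d@[np.sin(a),np.cos(a)],d@[np.cos(a),-np.sin(a)])
E
python3 s.py
```

```text
[-0.28787857 -2.32597411  0.78825953] [-0.44307025 -0.04573724  0.06891202] 12.601676225879826
[11.16912978 66.58908852] 67.51879670940858 0.2612684202099542
```

Request:
carry_out:
  commands:
    - [0,0,-0.001,0,0,0]
    - [0,0,-0.001,0,0,0]
    - [0,0,-0.001,0,0,0]

```text
t: 20.48
ee_pos: [555.5, 105.1, 23.1]
orientation: [1.326, 1.124, -1.327]
ft_force: [1.4, -11.0, 2.4]
width: 12.9
```

Request:
carry_out:
  commands:
    - [0,0,-0.0008,0,0,0]
    - [0,0,-0.0008,0,0,0]

```text
t: 20.72
ee_pos: [555.5, 104.9, 23.1]
orientation: [1.324, 1.123, -1.328]
ft_force: [0.9, -6.9, 0.6]
width: 13.1
```

Request:
carry_out:
  commands:
    - [0,0,-0.0008,0,0,0]
    - [0,0,-0.0008,0,0,0]

```text
t: 20.98
ee_pos: [555.5, 104.8, 23.1]
orientation: [1.321, 1.122, -1.33]
ft_force: [0.6, -7.0, 0.8]
width: 12.7
```

```bash
python3 s.py
```

```text
[ 0.58416299 -6.99236904  0.75169979] [-1.25559883  0.01711967  0.05437203] 12.703195655559433
[11.398559   68.24977118] 69.19472752164103 0.21930929241033467
```

Contact at about 69 mm (the force rose to 7–11 N and motion stopped). I'll let go and rise.

Request:
carry_out:
  commands:
    - [0,0,0,0,0,0]
    - [0,0,0,0,0,0]
    - [0,0,0,0,0,0]
    - [0,0,0,0,0,0]
    - [0,0,0,0,0,0]
  grip: 0.4

```text
t: 21.6
ee_pos: [555.3, 105.9, 23.1]
orientation: [1.322, 1.123, -1.33]
ft_force: [0.4, -0.7, 0.4]
width: 52.4
```

Request:
carry_out:
  commands:
    - [-0.01,0,0,0,0,0]
    - [-0.02,0,0,0,0,0]
    - [-0.03,0,0,0,0,0]
    - [-0.03,0,0,0,0,0]
    - [-0.04,0,0,0,0,0]
    - [-0.04,0,0,0,0,0]
    - [0,0,0,0,0,0]

```text
t: 22.48
ee_pos: [555.3, 107.2, 202.1]
orientation: [1.324, 1.122, -1.328]
ft_force: [-0.3, -0.1, 0.7]
width: 52.6
```

```bash
python3 -c "
from h import *
print(ctrl.get_obs()['ee_pos'])
S=cam('scene')
for r in redc(S,(280,150,370,300)): print(r)
cv2.imwrite('pics/c9.png',cv2.resize(S['pixels'][175:295,240:380],None,fx=5,fy=5,interpolation=cv2.INTER_CUBIC))"
```

```text
[555.33631231 107.24731741 202.07395007]
(array([306.5 , 244.69]), 284.03125)
(array([327.21, 218.18]), 92.375)
```

View pics/c9.png

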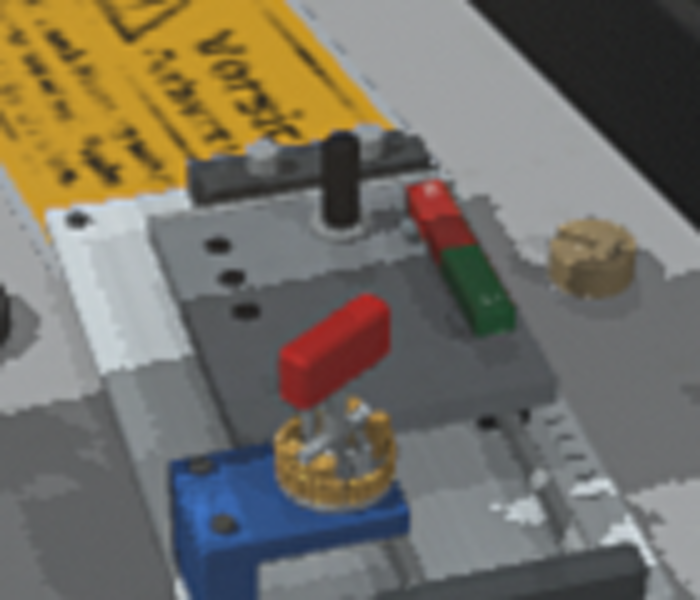

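The sled sits at the buffer, the handle is still up (centroid unchanged) and nothing else has moved. I'll move the arm aside to check the nose contact from the top.

Request:
carry_out:
  commands:
    - [0,-0.045,-0.04,-5,0,0]
    - [0,-0.045,-0.04,-5,0,0]
    - [0,-0.04,-0.045,-5,0,0]
    - [0,-0.035,-0.05,-5,0,0]
    - [0,-0.03,-0.05,-5,0,0]
    - [0,-0.02,-0.055,-5,0,0]
    - [0,-0.01,-0.055,-5,0,0]
    - [0,0,-0.02,0,0,0]

```text
t: 23.52
ee_pos: [268.8, 446.3, 189.0]
orientation: [0.844, 1.395, -0.878]
ft_force: [0.1, -0.3, 0.4]
width: 52.6
```

```bash
python3 -c "
from h import *
print(ctrl.get_obs()['ee_pos'])
T=cam('top')
for r in redc(T,(230,200,390,300)): print(r, ray(T,*r[0],95).round(1),ray(T,*r[0],44).round(1))
cv2.imwrite('pics/c10.png',cv2.resize(T['pixels'][195:310,230:390],None,fx=5,fy=5,interpolation=cv2.INTER_CUBIC))"
```

```text
[268.7666682  446.27964696 188.96552377]
(array([358.45, 271.55]), 144.4375) [487.  -35.5  95. ] [488.2 -39.3  44. ]
(array([290.64, 218.87]), 147.90625) [576.5  76.8  95. ] [583.1  79.8  44. ]
```

View pics/c10.png

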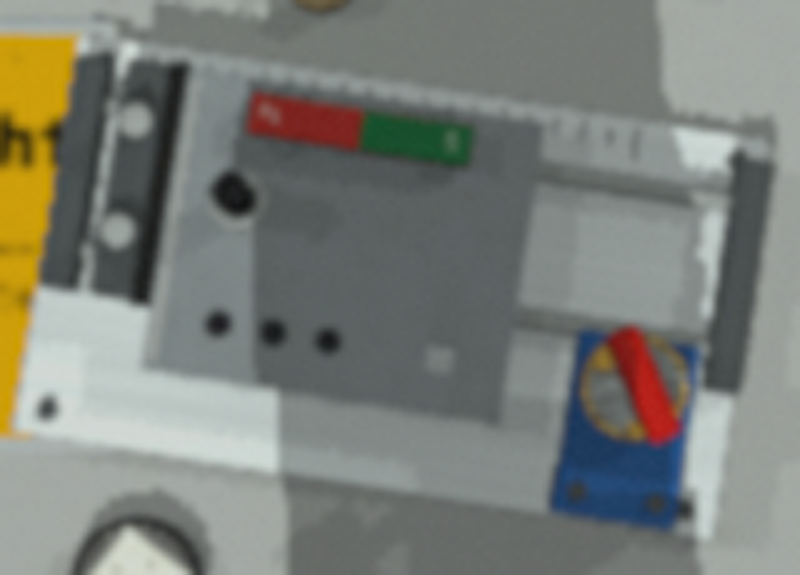

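The top view shows the sled's front strip directly against the black pad edge, from (186,70) to (150,300), with no gap. The magnet travelled 69.7 mm, the handle is still up and turned, and the compass and weight have not moved. I'll hand in.

```bash
python3 -c "
from workcell import ctrl
print(ctrl.close_job())"
```

```text
the job is handed in; nothing more can be done
None
```

The plunger is parked and the sled rests against the rubber buffer, with nothing held. The job was handed in at about 23.6 s of the 64 s allowed.

- **Plunger:** I lifted it about 14.4 mm against roughly 7–8 N of spring and twisted it clockwise. I lowered it until it touched at about 10 mm of lift. A small twist then met the notch wall at 0.2 N·m, so I backed off and let go. The scene camera put the handle 10.0 mm up after release, and it was still there after the sled move.
- **Sled:** I gripped the post and slid it at about 2.5 N of drag, then slowly until it met the buffer with a peak of 11 N. The magnet's position shows 69.7 mm of travel. The last top view shows no gap between nose and pad, and the compass and weight look unmoved there. The level was not in the last pictures.

**Checks that disagreed:**
- My first grasp closed on nothing, just above the handle. The pictures put the fingertips some 20–30 mm higher than the reported TCP, so I allowed for that from then on.
- My first picture estimate of the sled's travel was 72.7 mm, about 3 mm more than measured.

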